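# Open the quick-release vise to its stops

## Robot

A 7-joint arm with a two-finger parallel gripper is mounted at the origin on the work surface. World frame = base frame: x ahead of the robot, y to its left, z up, the work surface at z = 0. Lengths are in m, angles in degrees, forces in N, time in s.
With the tool pointing down it reaches from about 0.425 to 0.875 m from the base axis. Payload 4.7 kg.
Tool frame: the origin (TCP) lies midway between the tips of the shut fingers; the grasp point (between the pads) lies 19 mm behind it; z points along the fingers, y is the line along which they close (so a half turn about z gives the same grasp; the last joint's range is limited). The gripper opens to 87 mm and grips with 3 to 60 N. Pads are 19 mm wide; open, the fingers measure 117 mm over their backs; the gripper's body (75 mm by 190 mm) begins 51 mm behind the grasp point.
Start: joints at [73.688, 18.392, -4.016, 83.108, 1.295, 78.541, -3.26], TCP at [0.191, -0.621, 0.223] pointing down, gripper open.
Joint ranges: [-163.93, 163.93], [-17.29, 119.83], [-79.2, 71.16], [3.27, 140.29], [-89.18, 269.18], [5.43, 117.66], [-154.24, 154.24]. Speed limits (degrees/s): [147.25, 147.25, 180, 180, 180, 180, 180].

## Interface

Orientations are given as [roll, pitch, yaw] about the fixed x, y, z axes, in that order (R = Rz(yaw) Ry(pitch) Rx(roll)).
In Python, from cell import env gives the robot as it stands. The module is installed in compiled form; this text tells all that it offers.
- The arm moves only by the tool step_arm, never from a script. Its argument "rows" is a list of rows, each an object with "angular": the turn, a rotation vector about the tool's x, y, z in units of pi rad (1.0 is pi rad), a list of three; "slide": the shift along the tool's x, y, z in units of 500 mm (1.0 is 500 mm), a list of three; "jaw": the opening, from 0 (shut) to 1 (fully open). A call has 1 to 10 rows; each row shifts and turns the commanded pose from where the row before left it, along the tool's axes as they then stand; what a row does not reach is not made up. A row lasts 1/8 s, in which the tool goes at most 62.5 mm and 10.7 degrees, less where a joint would pass 70% of its speed; a pose out of reach is approached as far as the arm can. A call with a number of a shift or a turn outside -1 to 1 is refused whole. A call with a gripper value outside its range is refused whole. The fingers move at their own pace and stop on an object; "newtons" is the grip in N (left out, the last holds). Time passes only in rows, so rows that do not move let the fingers close. It gives the time, the measured TCP pose, the force, the opening and the grip force at its end, in the units of the state.
- env.get_obs(): the state, without advancing time (a new reading comes with each control period).
- env.read_camera(name): name is "scene" or "top"; returns the picture (480x640x3 uint8, red, green, blue); there is no depth.
- env.camera_info(name): a dict with "fx", "fy", "cx", "cy" (pixels), "k1" (the pictures are not rectified: a ray, as slopes to the right and down, at radius r is drawn at 1 + k1 r^2 times it, then the intrinsics apply), "R" (3x3) and "t" (3): a world point X has camera coordinates R X + t. Camera axes: x right, y down, z forward; pixel columns grow to the right and rows downward; lengths in m; the calibration is good to about 2 mm. A picture is of the moment at which its call begins. camera_info takes no time and is no camera call.
- env.sign_off(): hands the job in; it is judged then, once.
The state is a dict: "time_s": time; "qpos": joint angles; "joint_velocities": joint speeds; "effort": joint torques, N m; "tool_pos": TCP position; "tool_rot": TCP orientation; "force": force on the tool from outside, world axes, zero at the start; "wrist_torque": the same for the moment, N m; "grip_width": finger opening in m; "grasp_force": force on a finger pad.
Only numpy, scipy, OpenCV 4.12 (cv2) and the standard library are available. Lean on these libraries where they do the work, as an engineer would, in place of code of your own. Each camera call takes 0.05 s, during which the arm holds its last target. There are 200 camera calls.

## Task

Open the teal drill-press vise all the way so the steel block can be put in next: press the orange release button on its sliding jaw with your fingertips and, keeping it held down, push the jaw back towards its screw handle until it meets the end stops, then let the button come up so the jaw is locked there and move clear. The vise is not bolted down and must stay standing where it is; do not pick up or push away the block, the file, the pliers or the disc around it.

Things in the scene. Friction and masses are not known exactly. Their poses are not given: they have to be found in the camera images.
- vise: Teal cast-iron drill-press vise, 6 to 8 kg, loose on the bench (slides if pushed with some 30 to 50 N). Origin: centre of its underside; x axis along the slide, fixed jaw at the +x end (face at x = +84 mm, top 78 mm above the bench, 106 mm wide), screw handle at the -x end. Bed 240 mm long (x), 106 mm wide, 152 mm over its 12 mm high clamping ears, rails 32 mm high.
- carriage (a joint): Opening of the sliding jaw: 0 = jaws shut, 0.100 m = fully open against the end stops; it grows as the jaw moves towards the vise's -x (screw handle). Locked while the button is up (a hard push then shoves the whole vise); with the button down it slides with about 2 N of friction plus light drag and stays where it is left. Its button axis is at vise x = 41 mm minus the opening.
- button (a joint): How far the orange release button is pressed: 0 m up, 0.0065 m fully down. Sprung: it starts to move at about 4 N and is fully down at about 7 N. From about 5 mm down the lock blade is clear of its toothed rack; when the button comes up the blade drops between two teeth (4 mm apart) and locks. Fully open is one of these places.
- button_top (a point): Centre of the flat top of the round orange button (28 mm diameter, pressed straight down), on the vise's centre line, riding with the sliding jaw; 72 mm above the bench when up, 65.5 mm when down. It sits mid-way in a thumb well 46 mm long along the slide, floor 60 mm above the bench, open at both sides; the moving jaw walls it at +x, the rear rib at -x. Axes as the vise's.
- rib_top (a point): Top middle of the rear rib of the sliding jaw, 30 mm from the button axis towards the screw handle; rib 14 mm thick, 92 mm wide, its top 78 mm above the bench, as is the moving jaw's on the other side of the button. A fingertip on the button can push against the rib's inner face, 23 mm from the button axis. Screw and 112 mm tommy bar ride along, reaching 112 mm beyond the button axis.
- end_stop (a point): On the vise's centre line, level with the faces of the two dark end-stop lugs on the rails (vise x = -96 mm, lugs 20 mm thick, 26 mm wide at y = +-36 mm, tops 48 mm above the bench). The rear face of the sliding jaw, 37 mm behind the button axis, meets them when fully open.
- block: The next workpiece, a bare steel block 70 x 45 x 40 mm, 0.95 kg, loose on the bench; origin centre of the underside.
- file: Flat file with a wooden handle, 265 mm long, loose on the bench, 25 mm high at most; origin on the underside 40 mm from the ferrule end of the handle, blade towards its +x.
- pliers: Pliers with red handles, 180 mm long, 60 mm wide, 12 mm high, loose on the bench; origin on the underside near the pivot, jaws towards +x.
- disc: Brown cutting disc lying flat on the bench, 115 mm diameter, 4 mm thick; origin centre of the underside.

How it is judged (in metres and radians):
On the way, in this order (a step that is already met when the one before it is completed fails the run):
1. the fingers hold the release button down (value of joint button above 0.003 m and contact force between the fingers and button above 1 N), for 0.1 s.
2. the jaw is slid to its end stops with the button still held down (value of joint carriage above 0.097 m and value of joint button above 0.002 m), for 0.1 s.
At the end, for the whole second after the job is handed in: The sliding jaw is within 3 mm of its end stops (opening over 97 mm), the button is up again (pressed less than 1.5 mm) so the jaw is locked, and the vise stands flat and still within 15 mm of where it was (value of joint carriage above 0.097 m and value of joint button below 0.0015 m and distance of vise from where it was at the start of the episode below 0.015 m and height (world z) of vise below 0.005 m and angle between vise's own z axis and vertical below 0.05 rad and linear speed of vise below 0.01 m/s); the robot touches nothing.
It fails at once if the vise is lifted, tipped or shoved over 15 mm along the bench (distance of vise from where it was at the start of the episode above 0.015 m or height (world z) of vise above 0.01 m or angle between vise's own z axis and vertical above 0.08 rad).
It fails at once if the block is picked up or pushed away (moved over 15 mm) (distance of block from where it was at the start of the episode above 0.015 m).
It fails at once if the file is picked up or pushed away (moved over 15 mm) (distance of file from where it was at the start of the episode above 0.015 m).
It fails at once if the pliers are picked up or pushed away (moved over 15 mm) (distance of pliers from where it was at the start of the episode above 0.015 m).
It fails at once if the disc is picked up or pushed away (moved over 15 mm) (distance of disc from where it was at the start of the episode above 0.015 m).
It also fails if it takes over 40 s, if anything falls off the work surface, if the arm or the gripper's body presses on something with over 40 N, if the wrist force passes 120 N, or if a joint passes its speed limit or range.

## Working session

There is one attempt and no reset: what is moved stays moved. The work goes in short steps, Python scripts to look and compute and a tool call to move; the robot and the scene stay as the last step left them, time stands still between calls to the robot, and variables do not carry over. Pictures are saved under pics/ and viewed, at most 10 in all, crops included, and the job is handed in when it is done.

Besides the shell and the picture viewer there is one more tool, called by a JSON object that holds its "name" and its "arguments". step_arm: Moves the arm, as the interface text tells. Shifts and turns lie within -1 to 1; 1 stands for 500 mm of shift or pi rad of turn. Its arguments: {"type":"object","properties":{"rows":{"type":"array"},"newtons":{"type":"number"}},"required":["rows"]}

```bash
mkdir -p pics; python3 - <<'E'
from cell import env
import cv2
for n in("scene","top"):
    im=env.read_camera(n); cv2.imwrite(f"pics/{n}0.png",im[...,::-1]); c=env.camera_info(n); print(n,c)
print(env.get_obs())
E
```

```text
scene {'fx': 484.8368730548684, 'fy': 484.8368730548684, 'cx': 326.14926249156935, 'cy': 246.34910008132533, 'k1': -0.1288998828358375, 'R': array([[-0.69257904,  0.72095922,  0.02349616],
       [ 0.39363558,  0.40503456, -0.82522605],
       [-0.60447109, -0.56228534, -0.56431365]]), 't': array([ 0.33040448, -0.22728325,  1.35214968])}
top {'fx': 445.9579705235117, 'fy': 445.9579705235117, 'cx': 318.50444429287745, 'cy': 239.16166101374074, 'k1': -0.05028782775907733, 'R': array([[ 0.01510128, -0.99979591,  0.01341973],
       [-0.99560021, -0.01627651, -0.09227839],
       [ 0.09247798, -0.01196716, -0.99564281]]), 't': array([0.07590597, 0.60226306, 0.79416884])}
{'time_s': 0.1, 'qpos': array([73.68804768, 18.43474428, -4.01564057, 83.16689056,  1.29605179,
       78.54065225, -3.26065115]), 'joint_velocities': array([-0.03831771, -0.07926559, -0.04761464, -0.12448096, -0.01553052,
        0.06483665, -0.06264643]), 'effort': array([ 9.00780924e-04, -4.92569232e+01, -4.05279770e-01, -3.13396704e+01,
       -6.43078471e-02,  3.94504576e-02,  3.19720493e-05]), 'tool_pos': array([ 0.19114602, -0.62075153,  0.22158063]), 'tool_rot': array([-1.79903002e+02,  6.39277269e-03,  1.71211919e+01]), 'force': array([-0.39171658, -0.12202605,  0.51129761]), 'wrist_torque': array([-0.03909094, -0.01440948,  0.02276161]), 'grasp_force': 0.0, 'grip_width': 0.08688740273510884}
```

View pics/scene0.png

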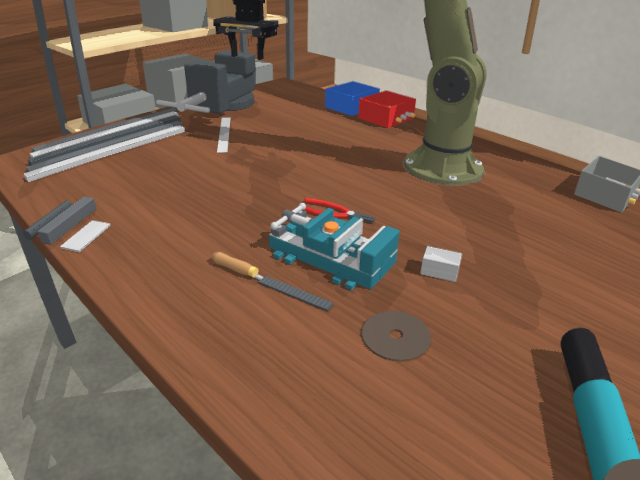

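View pics/top0.png

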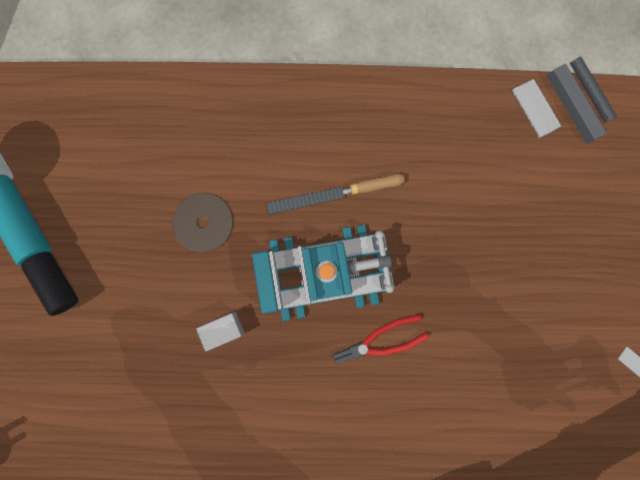

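The scene view shows the vise mid-bench with its orange button at about (331,228). In the top view the button is at (327,271), the fixed jaw at (265,282) and the screw handle at (385,262), so the slide runs roughly along world -y.

```bash
cat > h.py <<'E'
from cell import env
import cv2, numpy as np
def ray(n,uv):
    c=env.camera_info(n); d=(np.array(uv,float)-[c['cx'],c['cy']])/[c['fx'],c['fy']]
    K=np.eye(3); p=cv2.undistortPoints(d.reshape(1,1,2),K,np.array([c['k1'],0,0,0.]))[0,0]
    R=np.array(c['R']);return -R.T@c['t'], R.T@np.array([*p,1])
def onz(n,uv,z):
    o,d=ray(n,uv); return o+d*(z-o[2])/d[2]
def two(a,b):
    A=[];B=[]
    for n,uv in(("top",a),("scene",b)):
        o,d=ray(n,uv); d/=np.linalg.norm(d); P=np.eye(3)-np.outer(d,d); A.append(P);B.append(P@o)
    return np.linalg.solve(sum(A),sum(B))
def blob(im,lo,hi,box):
    h=cv2.cvtColor(im,cv2.COLOR_RGB2HSV); m=cv2.inRange(h,lo,hi); q=np.zeros_like(m); x0,y0,x1,y1=box; q[y0:y1,x0:x1]=m[y0:y1,x0:x1]
    cs=cv2.findContours(q,0,cv2.CHAIN_APPROX_NONE)[0]; return sorted(cs,key=cv2.contourArea,reverse=True)
E
python3 - <<'E'
from h import *
P={}
for n,box in(("top",(240,220,400,330)),("scene",(300,200,370,250))):
    im=cv2.imread(f"pics/{n}0.png")[...,::-1].copy()
    c=blob(im,(8,150,120),(20,255,255),box)[0]; M=cv2.moments(c); P[n]=(M['m10']/M['m00'],M['m01']/M['m00']); print(n,P[n],cv2.contourArea(c),onz(n,P[n],.072))
print(two(P['top'],P['scene']))
im=cv2.imread("pics/top0.png")[...,::-1].copy()
for c in blob(im,(85,120,50),(100,255,255),(240,220,400,330))[:6]:
    r=cv2.boxPoints(cv2.minAreaRect(c)); print(cv2.contourArea(c),r.round(1).tolist()); print(np.array([onz("top",q,.078)[:2] for q in r]).round(4).tolist())
a=cv2.resize(im[220:335,240:410],None,fx=4.5,fy=4.5,interpolation=2); cv2.imwrite("pics/c1.png",a[...,::-1])
E
```

```text
top (326.3657407407407, 270.8657407407407) 144.0 [0.54196046 0.07146314 0.072     ]
scene (330.9299145299145, 226.44273504273502) 97.5 [0.54897089 0.0795201  0.072     ]
[0.541619   0.07181985 0.06540558]
2014.5 [[301.6000061035156, 249.3000030517578], [342.8999938964844, 242.0], [351.79998779296875, 292.29998779296875], [310.5, 299.6000061035156]]
[[0.5783, 0.1149], [0.5921, 0.0438], [0.5058, 0.0276], [0.4924, 0.0981]]
882.0 [[251.60000610351562, 253.39999389648438], [267.29998779296875, 250.8000030517578], [277.20001220703125, 310.1000061035156], [261.5, 312.79998779296875]]
[[0.5698, 0.2008], [0.5747, 0.1739], [0.4737, 0.1545], [0.4689, 0.1812]]
70.5 [[295.20001220703125, 306.5], [302.8999938964844, 305.20001220703125], [304.70001220703125, 316.1000061035156], [297.1000061035156, 317.29998779296875]]
[[0.4804, 0.1239], [0.4828, 0.1109], [0.4644, 0.1075], [0.4621, 0.1205]]
69.5 [[369.1000061035156, 293.6000061035156], [376.8999938964844, 292.3999938964844], [378.6000061035156, 302.8999938964844], [370.8999938964844, 304.20001220703125]]
[[0.5039, -0.0022], [0.5063, -0.0155], [0.4884, -0.0186], [0.4861, -0.0053]]
67.5 [[355.0, 296.0], [363.0, 296.0], [363.0, 306.0], [355.0, 306.0]]
[[0.4996, 0.022], [0.4998, 0.0083], [0.4828, 0.0082], [0.4826, 0.0219]]
66.5 [[281.0, 309.0], [289.0, 309.0], [289.0, 319.0], [281.0, 319.0]]
[[0.4757, 0.1481], [0.4759, 0.1345], [0.4591, 0.1341], [0.4589, 0.1477]]
```

View pics/c1.png

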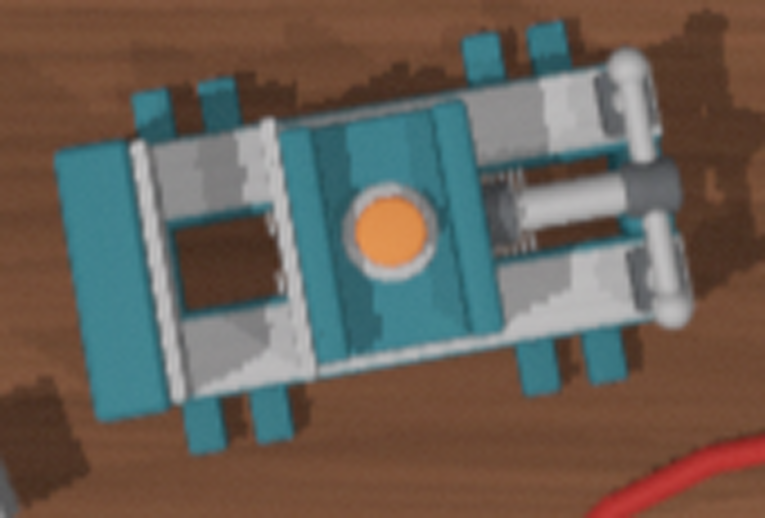

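The crop shows the sliding jaw with the button at crop (392,230). The vise's slide direction (-x) is about (0.19,-0.982), the button is near (0.542,0.0715), and about 55 mm of travel remains. I'll move there by a waypoint with the fingers shut.

{"name": "step_arm", "arguments": {"rows": [{"angular":[0,0,0],"slide":[0.08,-0.045,0],"jaw":0},{"angular":[0,0,0],"slide":[0.08,-0.045,0],"jaw":0},{"angular":[0,0,0],"slide":[0.08,-0.045,0],"jaw":0},{"angular":[0,0,0],"slide":[0.08,-0.045,0],"jaw":0},{"angular":[0,0,0],"slide":[0.08,-0.045,0],"jaw":0},{"angular":[0,0,0],"slide":[0.08,-0.045,0],"jaw":0},{"angular":[0,0,0],"slide":[0.08,-0.045,0],"jaw":0},{"angular":[0,0,0],"slide":[0.08,-0.045,0],"jaw":0},{"angular":[0,0,0.034],"slide":[0,0,0],"jaw":0},{"angular":[0,0,0],"slide":[0,0,0],"jaw":0}], "newtons": 20}}

```text
time_s: 1.35
tool_pos: [0.4441, -0.3546, 0.2221]
tool_rot: [-180.0, 0.0, 11.1]
force: [0.2, -0.7, 0.1]
grip_width: 0.0016
grasp_force: 0.0
```

{"name": "step_arm", "arguments": {"rows": [{"angular":[0,0,0],"slide":[0.04,-0.088,0],"jaw":0},{"angular":[0,0,0],"slide":[0.04,-0.088,0],"jaw":0},{"angular":[0,0,0],"slide":[0.04,-0.088,0],"jaw":0},{"angular":[0,0,0],"slide":[0.04,-0.088,0],"jaw":0},{"angular":[0,0,0],"slide":[0.04,-0.088,0],"jaw":0},{"angular":[0,0,0],"slide":[0.04,-0.088,0],"jaw":0},{"angular":[0,0,0],"slide":[0.04,-0.088,0],"jaw":0},{"angular":[0,0,0],"slide":[0.04,-0.088,0],"jaw":0},{"angular":[0,0,0],"slide":[0.036,-0.084,0],"jaw":0},{"angular":[0,0,0],"slide":[0,0,0],"jaw":0}]}}

```text
time_s: 2.6
tool_pos: [0.5435, 0.0697, 0.2225]
tool_rot: [-179.9, -0.0, 11.4]
force: [0.1, -1.2, 0.4]
grip_width: 0.0006
grasp_force: 0.0
```

{"name": "step_arm", "arguments": {"rows": [{"angular":[0,0,0],"slide":[0,0,0.06],"jaw":0},{"angular":[0,0,0],"slide":[0,0,0.06],"jaw":0},{"angular":[0,0,0],"slide":[0,0,0.06],"jaw":0},{"angular":[0,0,0],"slide":[0,0,0.04],"jaw":0},{"angular":[0,0,0],"slide":[0,0,0],"jaw":0},{"angular":[0,0,0],"slide":[0,0,0],"jaw":0}]}}

```text
time_s: 3.35
tool_pos: [0.5443, 0.0647, 0.1133]
tool_rot: [180.0, -0.1, 10.9]
force: [0.6, -0.7, 0.5]
grip_width: 0.0008
grasp_force: 0.0
```

```bash
python3 - <<'E'
from h import *
o=env.get_obs(); print(o['tool_pos'],o['tool_rot'],o['force'])
im=env.read_camera("scene"); a=cv2.resize(im[150:300,230:430],None,fx=4,fy=4,interpolation=2); cv2.imwrite("pics/c2.png",a[...,::-1])
E
```

```text
[0.54431267 0.06471704 0.11329727] [ 1.79970483e+02 -5.15927681e-02  1.09462906e+01] [ 0.5554879  -0.6721054   0.50626505]
```

View pics/c2.png

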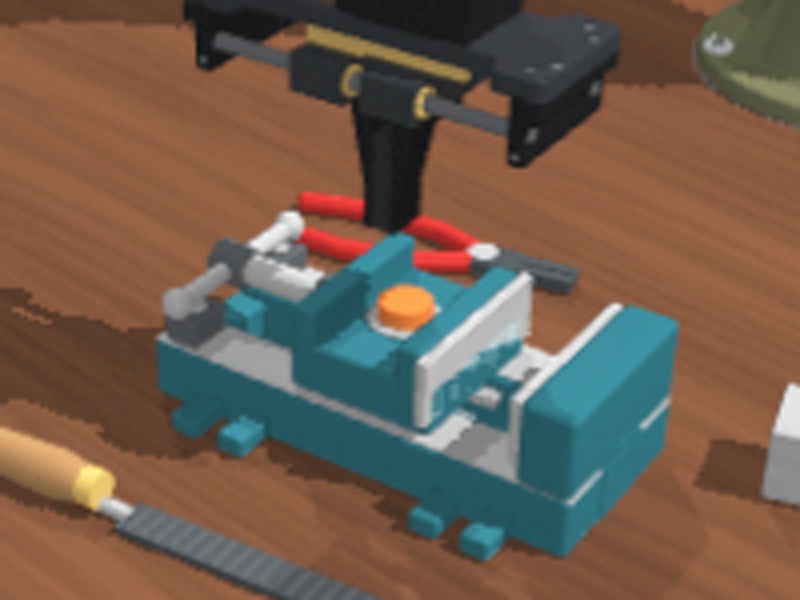

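The fingertips hang just above the well at crop (390,225), with the button at (405,305). They sit about 7 mm towards the rib, so I'll shift back 3 mm and descend.

{"name": "step_arm", "arguments": {"rows": [{"angular":[0,0,0],"slide":[0,-0.006,0.03],"jaw":0},{"angular":[0,0,0],"slide":[0,0,0.03],"jaw":0},{"angular":[0,0,0],"slide":[0,0,0.016],"jaw":0},{"angular":[0,0,0],"slide":[0,0,0.004],"jaw":0},{"angular":[0,0,0],"slide":[0,0,0.004],"jaw":0},{"angular":[0,0,0],"slide":[0,0,0],"jaw":0},{"angular":[0,0,0],"slide":[0,0,0],"jaw":0}]}}

```text
time_s: 4.28
tool_pos: [0.5431, 0.0687, 0.0708]
tool_rot: [180.0, 0.0, 11.0]
force: [-3.6, 0.5, 3.1]
grip_width: 0.0003
grasp_force: 2.1
```

{"name": "step_arm", "arguments": {"rows": [{"angular":[0,0,0],"slide":[0,0,0.004],"jaw":0},{"angular":[0,0,0],"slide":[0,0,0.004],"jaw":0},{"angular":[0,0,0],"slide":[0,0,0.004],"jaw":0},{"angular":[0,0,0],"slide":[0,0,0],"jaw":0},{"angular":[0,0,0],"slide":[0,0,0],"jaw":0}]}}

```text
time_s: 4.9
tool_pos: [0.5434, 0.0687, 0.0658]
tool_rot: [180.0, -0.0, 11.0]
force: [-5.8, -0.7, 11.6]
grip_width: 0.0002
grasp_force: 6.4
```

{"name": "step_arm", "arguments": {"rows": [{"angular":[0,0,0],"slide":[0,0.004,0.001],"jaw":0},{"angular":[0,0,0],"slide":[0,0.006,0],"jaw":0},{"angular":[0,0,0],"slide":[0,0.006,0],"jaw":0},{"angular":[0,0,0],"slide":[0,0.006,0],"jaw":0},{"angular":[0,0,0],"slide":[0,0.006,0],"jaw":0},{"angular":[0,0,0],"slide":[0,0,0],"jaw":0}]}}

```text
time_s: 5.65
tool_pos: [0.5461, 0.0554, 0.0658]
tool_rot: [180.0, -0.0, 11.0]
force: [-7.5, 0.2, 16.9]
grip_width: 0.0007
grasp_force: 8.0
```

```bash
python3 - <<'E'
from h import *
o=env.get_obs(); print(o['tool_pos'],o['force'])
im=env.read_camera("scene"); a=cv2.resize(im[150:300,230:430],None,fx=4,fy=4,interpolation=2); cv2.imwrite("pics/c3.png",a[...,::-1])
E
```

```text
[0.54605402 0.0553775  0.0658217 ] [-7.45388167  0.19409341 16.88592444]
```

View pics/c3.png

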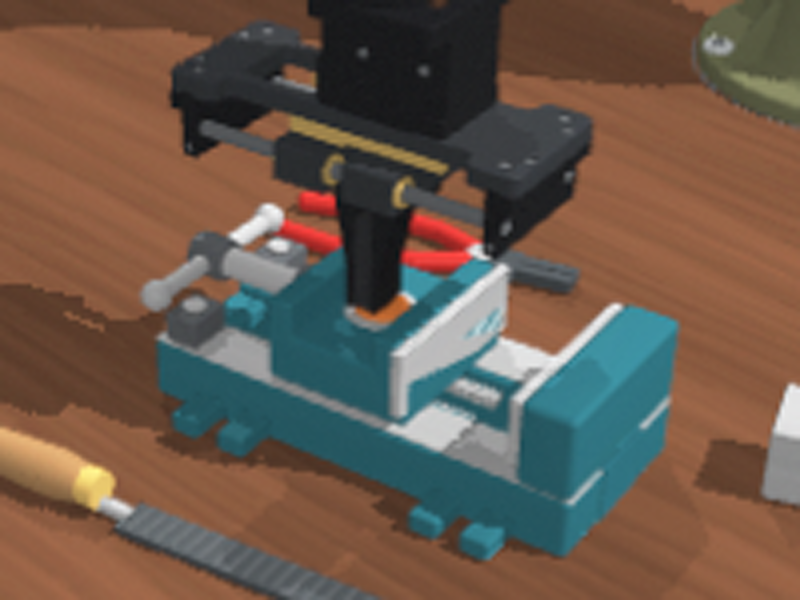

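The jaw has slid about 13 mm (front plate at crop x≈450, was ≈475), the vise has not moved, and the button is held at (405,305). I'll continue.

{"name": "step_arm", "arguments": {"rows": [{"angular":[0,0,0],"slide":[-0.002,0.006,0],"jaw":0},{"angular":[0,0,0],"slide":[0,0.006,0],"jaw":0},{"angular":[0,0,0],"slide":[0,0.006,0],"jaw":0},{"angular":[0,0,0],"slide":[0,0.006,0],"jaw":0},{"angular":[0,0,0],"slide":[0,0.006,0],"jaw":0},{"angular":[0,0,0],"slide":[0,0.006,0],"jaw":0},{"angular":[0,0,0],"slide":[0,0.006,0],"jaw":0},{"angular":[0,0,0],"slide":[0,0.006,0],"jaw":0},{"angular":[0,0,0],"slide":[0,0,0],"jaw":0}]}}

```text
time_s: 6.82
tool_pos: [0.5504, 0.0316, 0.0658]
tool_rot: [180.0, -0.1, 11.0]
force: [-6.4, -0.5, 13.2]
grip_width: 0.0005
grasp_force: 6.9
```

{"name": "step_arm", "arguments": {"rows": [{"angular":[0,0,0],"slide":[0,0.006,0],"jaw":0},{"angular":[0,0,0],"slide":[0,0.006,0],"jaw":0},{"angular":[0,0,0],"slide":[0,0.006,0],"jaw":0},{"angular":[0,0,0],"slide":[0,0.004,0],"jaw":0},{"angular":[0,0,0],"slide":[0,0,0],"jaw":0}]}}

```text
time_s: 7.45
tool_pos: [0.5525, 0.0208, 0.0658]
tool_rot: [180.0, -0.1, 11.0]
force: [-5.9, 1.5, 14.2]
grip_width: 0.0006
grasp_force: 7.0
```

{"name": "step_arm", "arguments": {"rows": [{"angular":[0,0,0],"slide":[0,0.004,0],"jaw":0},{"angular":[0,0,0],"slide":[0,0.004,0],"jaw":0},{"angular":[0,0,0],"slide":[0,0,0],"jaw":0}]}}

```text
time_s: 7.82
tool_pos: [0.5532, 0.0169, 0.0658]
tool_rot: [180.0, -0.1, 11.0]
force: [-5.6, 0.7, 14.8]
grip_width: 0.0003
grasp_force: 7.0
```

```bash
python3 - <<'E'
from h import *
im=env.read_camera("scene"); a=cv2.resize(im[150:300,230:430],None,fx=4,fy=4,interpolation=2); cv2.imwrite("pics/c4.png",a[...,::-1])
E
```

```text
(no output)
```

View pics/c4.png

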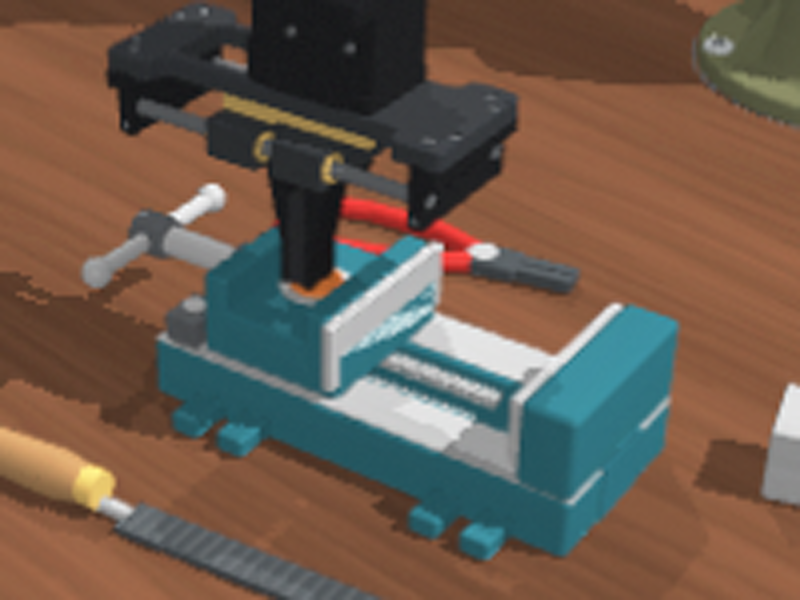

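The vise is unmoved and the jaw's rear edge (crop x≈208) is almost at the end-stop lug (165-205, 320). I'll creep on and watch the force.

{"name": "step_arm", "arguments": {"rows": [{"angular":[0,0,0],"slide":[0,0.004,0],"jaw":0},{"angular":[0,0,0],"slide":[0,0.002,0],"jaw":0},{"angular":[0,0,0],"slide":[0,0,0],"jaw":0}]}}

```text
time_s: 8.25
tool_pos: [0.5538, 0.0141, 0.0658]
tool_rot: [180.0, -0.1, 11.0]
force: [-6.3, 0.8, 14.5]
grip_width: 0.0007
grasp_force: 7.0
```

{"name": "step_arm", "arguments": {"rows": [{"angular":[0,0,0],"slide":[0,0.004,0],"jaw":0},{"angular":[0,0,0],"slide":[0,0.002,0],"jaw":0},{"angular":[0,0,0],"slide":[0,0,0],"jaw":0}]}}

```text
time_s: 8.62
tool_pos: [0.5539, 0.0137, 0.0658]
tool_rot: [-179.8, -0.1, 11.1]
force: [-7.7, 4.5, 15.1]
grip_width: 0.0005
grasp_force: 7.3
```

{"name": "step_arm", "arguments": {"rows": [{"angular":[0,0,0],"slide":[0,0.004,0],"jaw":0},{"angular":[0,0,0],"slide":[0,0,0],"jaw":0},{"angular":[0,0,0],"slide":[0,0,0],"jaw":0}]}}

```text
time_s: 9.0
tool_pos: [0.5539, 0.0135, 0.0658]
tool_rot: [-179.7, -0.1, 11.2]
force: [-7.1, 8.6, 14.9]
grip_width: 0.0008
grasp_force: 7.5
```

```bash
python3 - <<'E'
from h import *
im=env.read_camera("top"); a=cv2.resize(im[220:335,240:410],None,fx=4.5,fy=4.5,interpolation=2); cv2.imwrite("pics/c5.png",a[...,::-1])
c=blob(im.copy(),(85,120,50),(100,255,255),(240,220,285,330))[0]
print(cv2.boxPoints(cv2.minAreaRect(c)).round(1).tolist())
E
```

```text
[[251.60000610351562, 253.39999389648438], [267.29998779296875, 250.8000030517578], [277.0, 310.0], [261.29998779296875, 312.6000061035156]]
```

View pics/c5.png

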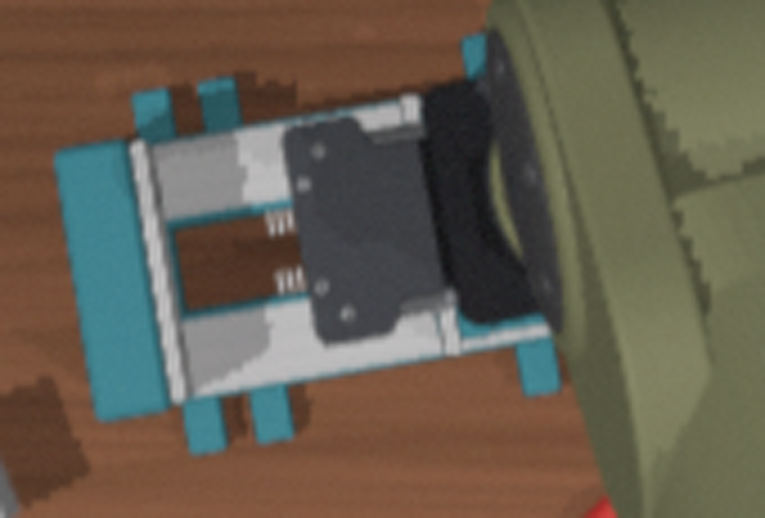

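The vise is unmoved (its fixed-jaw corners match the first picture) and the jaw is firm against the stops after 56 mm of travel. I'll ease the side push a little and lift.

{"name": "step_arm", "arguments": {"rows": [{"angular":[0,0,0],"slide":[0,-0.004,0],"jaw":0},{"angular":[0,0,0],"slide":[0,0,-0.006],"jaw":0},{"angular":[0,0,0],"slide":[0,0,-0.006],"jaw":0},{"angular":[0,0,0],"slide":[0,-0.002,-0.01],"jaw":0},{"angular":[0,0,0],"slide":[0,0,-0.02],"jaw":0},{"angular":[0,0,0],"slide":[0,0,-0.06],"jaw":0},{"angular":[0,0,0],"slide":[0,0,-0.08],"jaw":0},{"angular":[0,0,0],"slide":[0,0,-0.08],"jaw":0},{"angular":[0,0,0],"slide":[0,0,0],"jaw":0},{"angular":[0,0,0],"slide":[0,0,0],"jaw":0}]}}

```text
time_s: 10.3
tool_pos: [0.5529, 0.0109, 0.1946]
tool_rot: [180.0, 0.0, 11.0]
force: [-1.1, -0.1, 0.3]
grip_width: 0.0001
grasp_force: 0.0
```

```bash
python3 - <<'E'
from h import *
im=env.read_camera("scene"); a=cv2.resize(im[150:300,230:430],None,fx=4,fy=4,interpolation=2); cv2.imwrite("pics/c6.png",a[...,::-1])
c=blob(im.copy(),(8,150,120),(20,255,255),(290,190,370,250))[0]; M=cv2.moments(c); p=(M['m10']/M['m00'],M['m01']/M['m00']); b=onz("scene",p,.072)
a=onz("scene",(330.93,226.44),.072); print(p,b,(b-a)@[.191,-.982,0])
E
```

```text
(307.3996101364522, 217.72709551656916) [0.55886645 0.02471929 0.072     ] 0.05569925656453864
```

View pics/c6.png

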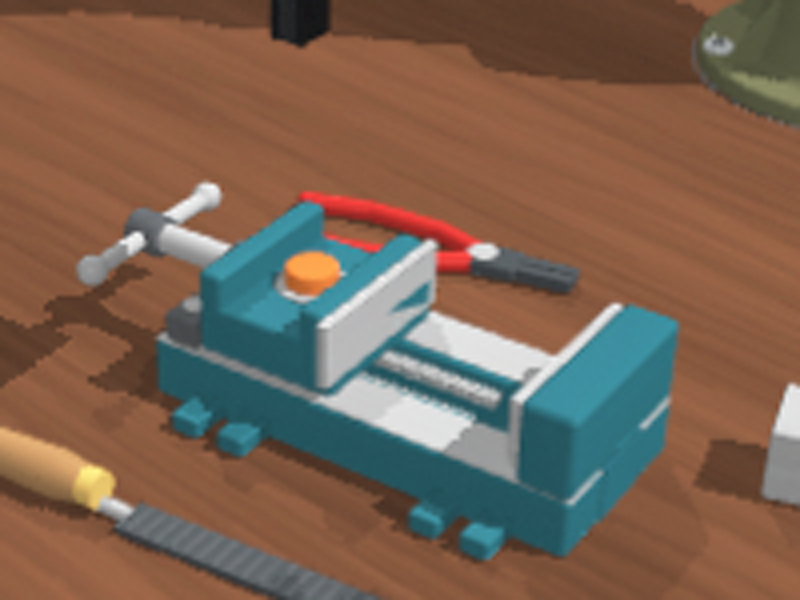

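The button is up at crop (312,272), the jaw is against the stop lugs at (185,320) after 56 mm of travel, the vise is in place, and the arm is clear.

```bash
python3 -c "
from cell import env
print(env.sign_off())"
```

```text
the job is handed in; nothing more can be done
None
```

The job is handed in: the jaw slid 56 mm to its end stops, the button is up again, the vise has not moved and the arm is clear; no verdict came back.

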